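Push the goods wagon home and shut the yard gates

TASK

Closing up the model railway: with your fingertips push the blue barrel wagon along its track through the open gateway, right up to the red buffer stop inside the brick goods yard, then push both yellow gate leaves fully shut behind it. Only push: do not lift or tip the wagon off its rails, and leave everything else on the layout where it stands.

Things in the scene. Friction and masses are not known exactly. Their poses are not given: they have to be found in the camera images.
- yard: fixed model goods yard on a green board 385 x 270 mm, 12 mm thick. Origin at table height under the middle of the gateway; x runs along the track into the yard, away from the robot, y left, z up. Rail tops 20 mm above the table, track on y = 0. Brick walls (tops 65 mm above the table) around x 0 to 185, y -120 to 120 mm, no roof; gate pillars at y +-80 mm, 16 mm wide, 72 mm high.
- buffer_stop (a point): middle of the near face of the red buffer beam at the track's end, 150 mm inside the gate line (yard x), 33 mm above the table; the beam is 50 mm wide. A wagon touching it has its origin at yard x 90 mm
- wagon: blue goods wagon with three barrels, loose on the rails (0.25 to 0.5 kg), wheels stiff: slides when pushed with a few newtons, stops when released; a keel keeps it on the track. Origin on the rail tops under its middle, x into the yard. Body 110 x 56 mm, barrel tops 57 mm above the rails; buffers add 5 mm at each end, 9 to 17 mm above the rails.
- wagon_near_end (a point): middle of the flat end of the wagon's blue body that faces the robot, 55 mm from the wagon's middle, 31 mm above the rails; the flat end is 56 mm wide and spans 18 to 50 mm above the rails
- gate_left (a joint): opening angle of the left (yard +y) yellow gate leaf: 0 = shut, in line with the wall; 1.57 = pointing straight out along yard -x; stops at 0 and 1.9. Light and a little stiff (0.012 N m at the hinge): it stays wherever it is left.
- gate_left_hinge (a point): on the upright hinge axis of the left leaf, level with its top, at yard x 0, y +71 mm. The leaf is 6 mm thick: its inner face lies in the plane through the hinge axis, its outer face (towards yard -x when shut) 6 mm from it.
- gate_left_edge (a point): top of the free upright edge of the left leaf, mid thickness, 69 mm from the hinge axis. The leaf spans 3 to 69 mm from the axis, 23 to 68 mm above the table.
- gate_right (a joint): opening angle of the right (yard -y) yellow gate leaf: 0 = shut, in line with the wall; 1.57 = pointing straight out along yard -x; stops at 0 and 1.9. Light and a little stiff (0.012 N m at the hinge): it stays wherever it is left.
- gate_right_hinge (a point): on the upright hinge axis of the right leaf, level with its top, at yard x 0, y -71 mm. The leaf is 6 mm thick: its inner face lies in the plane through the hinge axis, its outer face (towards yard -x when shut) 6 mm from it.
- gate_right_edge (a point): top of the free upright edge of the right leaf, mid thickness, 69 mm from the hinge axis. The leaf spans 3 to 69 mm from the axis, 23 to 68 mm above the table.
- crate_dock: loose wooden crate, 26 mm, on the loading dock inside the yard; bystander; origin under its middle
- crate_outside: loose wooden crate, 26 mm, on the board's near right corner outside the gates; bystander; origin under its middle
- drum: loose red drum, 26 mm across, 34 mm high, inside the yard on the right of the track; bystander; origin under its middle
- tank_wagon: loose grey tank wagon, 110 mm long, about 70 mm high, on the table beside the yard; bystander; origin under its middle
- tree: loose model fir tree, 120 mm high, 60 mm wide, on the table beside the yard; bystander; origin under its foot
- paint_pot: loose paint jar with blue cap, 44 mm across, 50 mm high, on the table beside the yard; bystander; origin under its middle
- screwdriver: loose screwdriver, 150 mm long, lying on the table beside the yard; bystander; origin under its middle
There are look-alikes about, which are no part of the job. What is shaped like the wagon but purple or white is not meant.

How it is judged (in metres and radians):
On the way, in this order (a step that is already met when the one before it is completed fails the run):
1. the wagon stands on its rails at the buffer stop inside the yard (x of wagon in the frame of yard above 0.08 m and y of wagon in the frame of yard between -0.008 and 0.008 m and height (world z) of wagon below 0.024 m and angle between wagon's own z axis and vertical below 0.08 rad), for 0.2 s.
2. both gate leaves are shut behind it (all of step 1 and value of joint each of gate_left, gate_right below 0.08 rad), for 0.2 s.
At the end, for the whole second after the job is handed in: The wagon rests upright on its rails with its buffers within 10 mm of the buffer stop, and both gate leaves are shut (within 0.08 rad, about 5 mm at the free edge) (all of step 2 and linear speed of wagon below 0.02 m/s); the robot touches nothing.
It fails at once if the wagon is lifted more than 8 mm off the rails or tipped (height (world z) of wagon above 0.028 m or angle between wagon's own z axis and vertical above 0.2 rad).
It fails at once if a crate or the drum in the yard is moved more than 15 mm or tipped (distance of any of crate_dock, crate_outside, drum from where it was at the start of the episode above 0.015 m or angle between any of crate_dock, crate_outside, drum's own z axis and vertical above 0.4 rad).
It fails at once if another thing standing on the layout is moved more than 15 mm or tipped (distance of any of tank_wagon, tree, paint_pot, screwdriver from where it was at the start of the episode above 0.015 m or angle between any of tank_wagon, tree, paint_pot's own z axis and vertical above 0.4 rad).
It also fails if it takes over 64 s, if anything falls off the work surface, if the arm or the gripper's body presses on something with over 40 N, if the wrist force passes 120 N, or if a joint passes its speed limit or range.

ROBOT

A 6-joint arm with a two-finger parallel gripper is mounted at the origin on the work surface. World frame = base frame: x ahead of the robot, y to its left, z up, the work surface at z = 0. Lengths are in mm, angles in rad, forces in N, time in s.
With the tool pointing down it reaches from about 350 to 875 mm from the base axis. Payload 4.2 kg.
Tool frame: the origin (TCP) lies midway between the tips of the shut fingers; the grasp point (between the pads) lies 19 mm behind it (arm.tcp_to_grasp is the distance from the TCP to the grasp point, in mm); z points along the fingers, y is the line along which they close (so a half turn about z gives the same grasp; the last joint's range is limited). The gripper opens to 85 mm and grips with 20 to 120 N. Pads are 22 mm wide; open, the fingers measure 114 mm over their backs; the gripper's body (76 mm by 85 mm) begins 54 mm behind the grasp point. The pads swing forward as they close: fully open they stand 13 mm farther back than shut.
Start: joints at [-0.846, 0.385, 0.008, 0, -1.194, -0.259], TCP at [280.722, -558.385, 231.312] pointing down, gripper open.
Joint ranges: [-3.14, 3.14], [-1.21, 2.06], [-1.07, 1.41], [-3.16, 2.05], [-2.99, -0.16], [-3.1, 3.1]. Speed limits (rad/s): [2.79, 2.79, 3.14, 3.14, 3.14, 3.14].

INTERFACE

Orientations are given as a unit quaternion [x, y, z, w].
In Python, from bench import arm, get_image gives the robot as it stands.
- The arm moves only by the tool drive_tool, never from a script. Its argument "deltas" is a list of rows, each a list of 2 entries, a list of its own where there are three numbers: the shift along the tool's x, y, z in cm, then the turn, a rotation vector about the tool's x, y, z in degrees. In form: [[[x, y, z], [ax, ay, az]], ...]. A call has 1 to 12 rows; each row shifts and turns the commanded pose from where the row before left it, along the tool's axes as they then stand; what a row does not reach is not made up. A row lasts 1/10 s, in which the tool goes at most 50 mm and 8.59 degrees, less where a joint would pass 70% of its speed; a pose out of reach is approached as far as the arm can. A call with a gripper value outside its range is refused whole. "claw" is the finger opening in cm, from 0 to 8.54, set as the call begins (left out, the last holds). The fingers move at their own pace and stop on an object; the grip force is fixed at half the most. Time passes only in rows, so rows that do not move let the fingers close. It gives the time, the measured TCP pose, the force, the opening and the grip force at its end, in the units of the state.
- arm.read_state(): the state, without advancing time (a new reading comes with each control period).
- get_image(name): name is "scene" or "top" or "wrist"; returns a dict with "img" (480x640x3 uint8, red, green, blue), "fx", "fy", "cx", "cy" (pixels), "D" ([k1, k2, p1, p2, k3] as OpenCV has them; the pictures are not rectified), "eye" and "orientation" of the camera in the world; the wrist camera has in their place "mount" (4x4, takes a point from camera to tool coordinates, whose origin is the TCP and whose axes are the flange's). Camera axes: x right, y down, z forward; pixel columns grow to the right and rows downward; lengths in mm; the calibration is good to about 2 mm. A picture is of the moment at which its call begins: read the wrist's pose just before it. There is no depth.
- arm.job_done(): hands the job in; it is judged then, once.
The state is a dict: "clock": time; "joints": joint angles; "joint_vel": joint speeds; "joint_efforts": joint torques, N m; "position": TCP position; "ee_rot": TCP orientation; "contact_force": force on the tool from outside, world axes, zero at the start; "wrist_torque": the same for the moment, N m; "gripper_width": finger opening in mm; "grasp_force": force on a finger pad.
Only numpy, scipy, OpenCV 4.12 (cv2) and the standard library are available. Lean on these libraries where they do the work, as an engineer would, in place of code of your own. Each camera call takes 0.05 s, during which the arm holds its last target. There are 200 camera calls.

## Working session

There is one attempt and no reset: what is moved stays moved. The work goes in short steps, Python scripts to look and compute and a tool call to move; the robot and the scene stay as the last step left them, time stands still between calls to the robot, and variables do not carry over. Pictures are saved under pics/ and viewed, at most 10 in all, crops included, and the job is handed in when it is done.

Besides the shell and the picture viewer there is one more tool, called after ">>>" in YAML: its name, and indented under it one key for each argument. drive_tool: Moves the arm, as the interface text tells. Its arguments: {"type":"object","properties":{"deltas":{"type":"array"},"claw":{"type":"number"}},"required":["deltas"]}

```bash
mkdir -p pics; ls; cat > h.py <<'E'
import numpy as np, cv2
from bench import arm, get_image
from scipy.spatial.transform import Rotation as R
def cam(n):
    s=arm.read_state(); d=get_image(n)
    if n=="wrist":
        T=np.eye(4);T[:3,:3]=R.from_quat(s["ee_rot"]).as_matrix();T[:3,3]=s["position"]
        M=T@np.array(d["mount"]);d["Rm"]=M[:3,:3];d["eye"]=M[:3,3]
    else:
        o=np.array(d["orientation"]);d["Rm"]=R.from_quat(o).as_matrix() if o.size==4 else o
        d["eye"]=np.array(d["eye"])
    d["K"]=np.array([[d["fx"],0,d["cx"]],[0,d["fy"],d["cy"]],[0,0,1.]]);d["D"]=np.array(d["D"],float)
    return d
def plane(d,uv,z):
    p=cv2.undistortPoints(np.array(uv,float).reshape(-1,1,2),d["K"],d["D"]).reshape(-1,2)
    r=np.c_[p,np.ones(len(p))]@d["Rm"].T
    return d["eye"]+r*((z-d["eye"][2])/r[:,2])[:,None]
def proj(d,P):
    Rt=d["Rm"].T
    return cv2.projectPoints(np.array(P,float).reshape(-1,1,3),cv2.Rodrigues(Rt)[0],-Rt@d["eye"],d["K"],d["D"])[0].reshape(-1,2)
def save(d,f): cv2.imwrite("pics/"+f,d["img"][:,:,::-1])
E
python3 - <<'E'
from h import *
for n in("scene","top"):
    d=cam(n);save(d,n+"0.png");print(n,d["eye"],d["Rm"].round(3).tolist(),d["fx"])
s=arm.read_state();print(s["clock"],s["position"],s["ee_rot"],s["gripper_width"])
E
```

```text
pics
scene [ 1076.32848556 -1038.22322785   908.92035797] [[0.906, 0.233, -0.355], [0.424, -0.54, 0.727], [-0.023, -0.809, -0.588]] 530.2010070428049
top [ 393.72789876    6.45334763 1348.69698754] [[0.01, -0.993, 0.12], [-1.0, -0.011, -0.009], [0.011, -0.12, -0.993]] 594.4721800603558
0.1 [ 280.48330927 -557.95157411  230.32210012] [-2.30720322e-01  9.73019599e-01  9.50716014e-04 -2.98860860e-04] 85.74724876290193
```

View pics/top0.png

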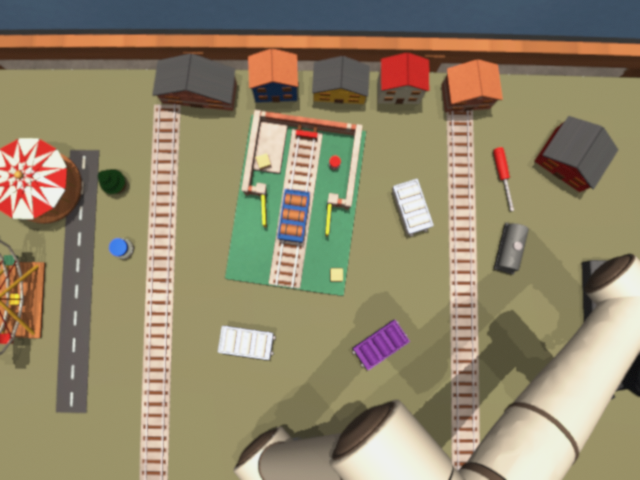

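View pics/scene0.png

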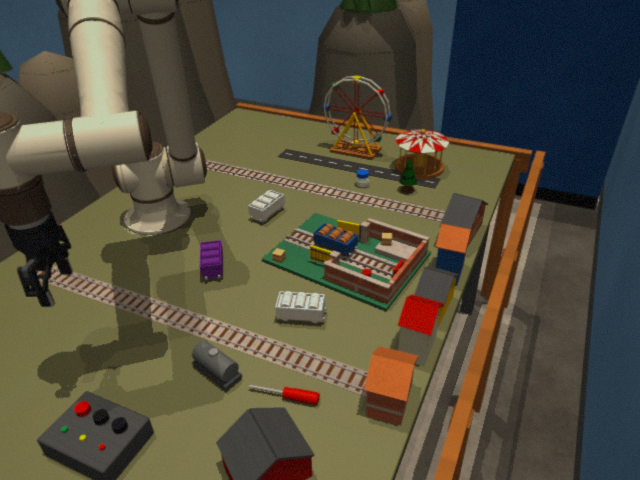

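The blue barrel wagon is at top (294,215) and scene (336,237). It could be confused with the white wagons at top (412,207) and (246,343) and the purple one at top (380,345). I choose the blue one on the green board's track. I'll check it in a crop and measure it.

```bash
python3 - <<'E'
from h import *
d=cam("top");im=d["img"]
cv2.imwrite("pics/crop0.png",cv2.resize(im[105:300,220:375,::-1],None,fx=3,fy=3,interpolation=cv2.INTER_CUBIC))
hsv=cv2.cvtColor(im,cv2.COLOR_RGB2HSV);H,S,V=[hsv[...,i].astype(int) for i in range(3)]
def big(m,k=1):
    m=m.copy();m[:105]=0;m[300:]=0;m[:,:222]=0;m[:,372:]=0
    n,l,st,c=cv2.connectedComponentsWithStats(m.astype(np.uint8));o=np.argsort(-st[1:,4])[:k]+1
    return [np.argwhere(l==i)[:,::-1].astype(np.float32) for i in o]
g=big((H>55)&(H<90)&(S>90),3)
g=np.vstack(g);P=plane(d,g,12)
r=cv2.minAreaRect(P[:,:2].astype(np.float32));print("board",r,cv2.boxPoints(r).round(0).tolist())
for p in big((H>20)&(H<33)&(S>150)&(V>120),4):
    P=plane(d,p,68);r=cv2.minAreaRect(P[:,:2].astype(np.float32));print("yellow",len(p),p.mean(0),cv2.boxPoints(r).round(1).tolist())
for p in big((H>105)&(H<125)&(S>120),2):
    P=plane(d,p,70);r=cv2.minAreaRect(P[:,:2].astype(np.float32));print("blue",len(p),p.mean(0),r)
for p in big(((H<5)|(H>174))&(S>190)&(V>120),3):
    P=plane(d,p,40);r=cv2.minAreaRect(P[:,:2].astype(np.float32));print("red",len(p),p.mean(0),r)
E
```

```text
board ((626.7279052734375, 36.02381134033203), (265.28253173828125, 379.1888732910156), 82.38871002197266) [[421.0, -70.0], [797.0, -121.0], [832.0, 142.0], [456.0, 193.0]]
yellow 103 [263.4466  209.06796] [[569.0, 107.0], [569.5999755859375, 98.69999694824219], [636.0, 104.19999694824219], [635.2999877929688, 112.5]]
yellow 87 [328.05746 218.44827] [[550.5999755859375, -38.70000076293945], [617.0, -41.29999923706055], [617.4000244140625, -32.5], [551.0, -29.899999618530273]]
blue 114 [291.2544  237.50877] ((542.6488037109375, 44.27928161621094), (21.10173225402832, 53.17180252075195), 7.82036018371582)
blue 79 [295.7342 207.1519] ((612.2724609375, 37.53486633300781), (51.971473693847656, 19.959169387817383), 81.31392669677734)
red 90 [305.94446 133.68889] ((783.3681640625, 15.484739303588867), (41.740604400634766, 12.577000617980957), 82.33372497558594)
red 68 [334.63235 161.36765] ((719.3020629882812, -50.50852584838867), (20.818185806274414, 18.04743194580078), 0.34665581583976746)
```

View pics/crop0.png

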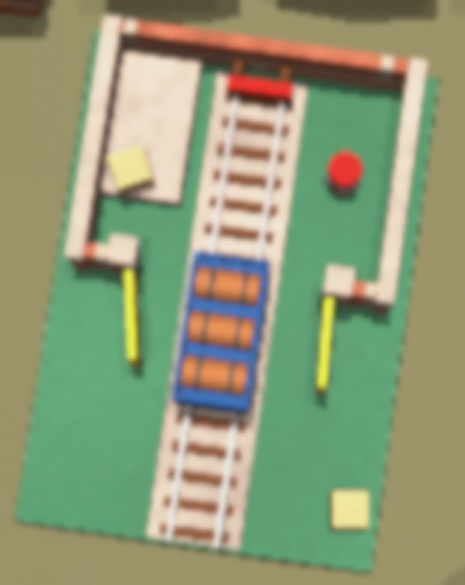

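The crop confirms the choice: a blue body with three brown barrels on the rails, near end at about crop (212,408), and yellow leaves at (131,318) and (325,343).

From the gate leaves, the yard origin is about (629.5, 36) and the yaw about -7.6°. The hinge spacing comes out at 141 mm against 142 given. The wagon is at yard x ≈ -43. The left gate is at about 1.36 rad and the right at about 1.66.

I'll turn the tool to the yard axes, so that tool x = -yard x and tool y = +yard y, then go across high.

>>> drive_tool:
  deltas:
    - [[0,0,0],[0,0,8.57]]
    - [[0,0,0],[0,0,8.57]]
    - [[0,0,0],[0,0,8.57]]
    - [[0,0,0],[0,0,8.57]]
    - [[-0.83,3.97,0],[0,0,0]]
    - [[-0.83,3.97,0],[0,0,0]]
    - [[-0.83,3.97,0],[0,0,0]]
    - [[-0.83,3.97,0],[0,0,0]]
    - [[-0.83,3.97,0],[0,0,0]]
    - [[-0.83,3.97,0],[0,0,0]]
    - [[-0.83,3.97,0],[0,0,0]]
    - [[-0.83,3.97,0],[0,0,0]]
  claw: 0

```text
clock: 1.35
position: [388.6, -250.7, 231.2]
ee_rot: [0.066, 0.998, 0.0, -0.0]
contact_force: [0.3, 0.3, 0.6]
gripper_width: -0.2
grasp_force: 0.0
```

>>> drive_tool:
  deltas:
    - [[-0.83,3.97,0],[0,0,0]]
    - [[-0.83,3.97,0],[0,0,0]]
    - [[-0.83,3.97,0],[0,0,0]]
    - [[-0.83,3.97,0],[0,0,0]]
    - [[-0.83,3.97,0],[0,0,0]]
    - [[-0.83,3.97,0],[0,0,0]]
    - [[-0.83,3.97,0],[0,0,0]]
    - [[-0.83,3.97,0],[0,0,0]]
    - [[0,0,0],[0,0,0]]
    - [[0,0,0],[0,0,0]]

```text
clock: 2.35
position: [496.1, 54.4, 230.8]
ee_rot: [0.065, 0.998, -0.0, -0.001]
contact_force: [1.2, -0.4, -0.2]
gripper_width: 0.3
grasp_force: 0.0
```

```bash
cat >> h.py <<'E'
O=np.array([629.5,36.]);a=np.deg2rad(-7.6);U=np.array([np.cos(a),np.sin(a)]);W=np.array([-U[1],U[0]])
def yd(P): P=np.atleast_2d(P)[:,:2]-O;return np.c_[P@U,P@W].round(1)
E
python3 - <<'E'
from h import *
s=arm.read_state();print(s["clock"],s["position"],yd(s["position"]),R.from_quat(s["ee_rot"]).as_matrix().round(3).tolist(),s["gripper_width"],s["contact_force"])
d=cam("wrist");save(d,"w1.png");print(d["eye"])
E
```

```text
2.35 [496.05046841  54.433092   230.75772045] [[-134.7    0.6]] [[-0.991, 0.13, -0.001], [0.13, 0.991, -0.0], [0.001, -0.001, -1.0]] 0.27951049499015346 [ 1.18124647 -0.38305179 -0.20365056]
[416.04803363  65.20597732 374.15496724]
```

View pics/w1.png

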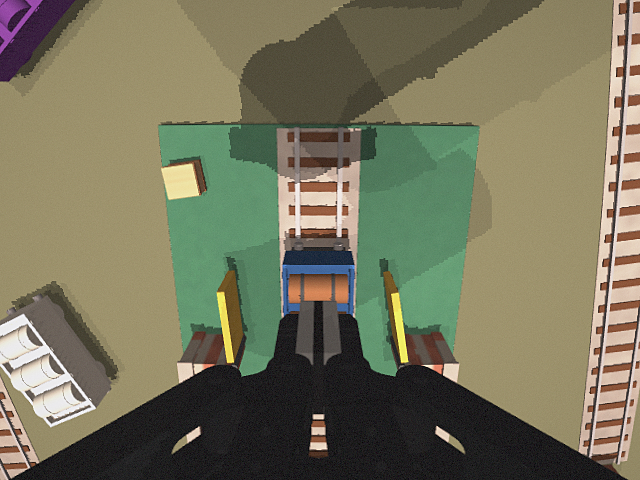

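The wrist view shows the track mid at column ≈ 319, the wagon's near end face at rows ≈ 250–265, and the leaf tips at about (232,270), right leaf, and (385,272), left leaf.

```bash
python3 - <<'E'
from h import *
d=cam("wrist")
print("end top",yd(plane(d,[[283,265],[355,265]],70)),"end bot",yd(plane(d,[[285,250],[353,250]],38)))
print("rails",yd(plane(d,[[297,130],[341,130],[293,225],[344,225]],20)))
print("board near",yd(plane(d,[[159,124],[478,124]],12)))
im=d["img"];hsv=cv2.cvtColor(im,cv2.COLOR_RGB2HSV)
m=((hsv[...,0]>20)&(hsv[...,0]<33)&(hsv[...,1]>170)&(hsv[...,2]>150)).astype(np.uint8)
n,l,st,c=cv2.connectedComponentsWithStats(m)
for i in np.argsort(-st[1:,4])[:3]+1:
    p=np.argwhere(l==i)[:,::-1].astype(np.float32);print(st[i],cv2.boxPoints(cv2.minAreaRect(p)).round(0).tolist())
    top=p[p[:,1]<p[:,1].min()+2];bot=p[p[:,1]>p[:,1].max()-2]
    print("near",top.mean(0),yd(plane(d,top.mean(0)[None],68)),"far",bot.mean(0),yd(plane(d,bot.mean(0)[None],68)))
E
```

```text
end top [[-95.1 -26.9]
 [-95.1  28.8]] end bot [[-96.  -27.6]
 [-96.   29.8]]
rails [[-193.5  -16.9]
 [-193.5   19. ]
 [-112.8  -21.6]
 [-112.7   22.9]]
board near [[-198.6 -132.8]
 [-198.5  134.3]]
[222 321   1   2   2] [[222.0, 322.0], [222.0, 322.0], [222.0, 321.0], [222.0, 321.0]]
near [222.  321.5] [[-44.6 -78.3]] far [222.  321.5] [[-44.6 -78.3]]
[226 300   1   2   2] [[226.0, 301.0], [226.0, 301.0], [226.0, 300.0], [226.0, 300.0]]
near [226.  300.5] [[-63.7 -73.7]] far [226.  300.5] [[-63.7 -73.7]]
[227 355   1   2   2] [[227.0, 356.0], [227.0, 356.0], [227.0, 355.0], [227.0, 355.0]]
near [227.  355.5] [[-12.3 -76.6]] far [227.  355.5] [[-12.3 -76.6]]
```

End face width and position agree in both planes (x ≈ -95.5, 56 mm wide, centred). Now I'll descend behind the wagon.

>>> drive_tool:
  deltas:
    - [[0,0,3],[0,0,0]]
    - [[0,0,3],[0,0,0]]
    - [[0,0,3],[0,0,0]]
    - [[0,0,3],[0,0,0]]
    - [[0,0,3],[0,0,0]]
    - [[0,0,2.4],[0,0,0]]
    - [[0,0,1],[0,0,0]]
    - [[0,0,0],[0,0,0]]
    - [[0,0,0],[0,0,0]]

```text
clock: 3.35
position: [497.0, 53.5, 48.3]
ee_rot: [0.066, 0.998, 0.0, 0.001]
contact_force: [0.2, 0.7, 0.8]
gripper_width: -0.1
grasp_force: 0.0
```

>>> drive_tool:
  deltas:
    - [[-0.5,0,0],[0,0,0]]
    - [[-0.7,0,0],[0,0,0]]
    - [[-0.7,0,0],[0,0,0]]
    - [[-0.7,0,0],[0,0,0]]
    - [[-0.5,0,0],[0,0,0]]
    - [[-0.5,0,0],[0,0,0]]
    - [[-0.5,0,0],[0,0,0]]
    - [[-0.5,0,0],[0,0,0]]

```text
clock: 4.15
position: [541.8, 47.5, 47.0]
ee_rot: [0.066, 0.998, -0.0, -0.0]
contact_force: [-1.8, 0.7, 1.0]
gripper_width: 0.0
grasp_force: 1.2
```

>>> drive_tool:
  deltas:
    - [[-0.8,0,0],[0,0,0]]
    - [[-0.8,0,0],[0,0,0]]
    - [[-0.8,0,0],[0,0,0]]
    - [[-0.8,0,0],[0,0,0]]
    - [[-0.8,0,0],[0,0,0]]
    - [[-0.8,0,0],[0,0,0]]
    - [[-0.8,0,0],[0,0,0]]
    - [[-0.8,0,0],[0,0,0]]
    - [[-0.8,0,0],[0,0,0]]
    - [[-0.8,0,0],[0,0,0]]
    - [[-0.8,0,0],[0,0,0]]

```text
clock: 5.25
position: [629.7, 35.9, 47.3]
ee_rot: [0.066, 0.998, -0.0, -0.0]
contact_force: [-1.7, -0.4, -1.7]
gripper_width: -0.1
grasp_force: 0.8
```

>>> drive_tool:
  deltas:
    - [[-0.4,0,0],[0,0,0]]
    - [[-0.3,0,0],[0,0,0]]
    - [[-0.3,0,0],[0,0,0]]
    - [[-0.2,0,0],[0,0,0]]
    - [[-0.2,0,0],[0,0,0]]

```text
clock: 5.75
position: [642.9, 34.2, 47.4]
ee_rot: [0.066, 0.998, -0.0, -0.0]
contact_force: [-1.9, 0.1, 0.3]
gripper_width: -0.0
grasp_force: 1.1
```

```bash
python3 - <<'E'
from h import *
s=arm.read_state();print(s["clock"],yd(s["position"]),s["contact_force"])
E
```

```text
5.75 [[13.6 -0. ]] [-1.91699855  0.07506055  0.31386934]
```

>>> drive_tool:
  deltas:
    - [[-0.2,0,0],[0,0,0]]
    - [[-0.2,0,0],[0,0,0]]
    - [[-0.2,0,0],[0,0,0]]
    - [[-0.1,0,0],[0,0,0]]

```text
clock: 6.15
position: [650.1, 33.2, 47.3]
ee_rot: [0.066, 0.998, -0.0, 0.0]
contact_force: [-2.9, -0.4, 0.9]
gripper_width: 0.5
grasp_force: 1.3
```

>>> drive_tool:
  deltas:
    - [[-0.1,0,0],[0,0,0]]
    - [[-0.1,0,0],[0,0,0]]

```text
clock: 6.35
position: [651.9, 33.0, 47.4]
ee_rot: [0.066, 0.998, -0.0, -0.0]
contact_force: [-2.9, -0.1, 0.3]
gripper_width: 0.1
grasp_force: 1.3
```

>>> drive_tool:
  deltas:
    - [[-0.1,0,0],[0,0,0]]
    - [[-0.1,0,0],[0,0,0]]

```text
clock: 6.55
position: [652.2, 32.8, 47.3]
ee_rot: [0.066, 0.998, -0.0, -0.002]
contact_force: [-8.7, 2.6, 5.4]
gripper_width: 0.1
grasp_force: 4.5
```

>>> drive_tool:
  deltas:
    - [[-0.1,0,0],[0,0,0]]

```text
clock: 6.65
position: [652.2, 32.8, 47.4]
ee_rot: [0.066, 0.998, -0.0, -0.003]
contact_force: [-10.6, 3.2, 7.5]
gripper_width: 0.1
grasp_force: 5.7
```

>>> drive_tool:
  deltas:
    - [[-0.1,0,0],[0,0,0]]

```text
clock: 6.75
position: [652.2, 32.7, 47.4]
ee_rot: [0.066, 0.998, -0.0, -0.004]
contact_force: [-13.5, 4.1, 9.8]
gripper_width: 0.1
grasp_force: 7.0
```

>>> drive_tool:
  deltas:
    - [[0,0,0],[0,0,0]]

```text
clock: 6.85
position: [652.2, 32.8, 47.4]
ee_rot: [0.066, 0.998, -0.0, -0.004]
contact_force: [-11.1, 4.1, 7.8]
gripper_width: -0.3
grasp_force: 6.1
```

The force rises firmly at TCP yard x ≈ 23, as expected for the wagon at the buffer. Back off, rise, move outside the left leaf and take a picture.

>>> drive_tool:
  deltas:
    - [[0.6,0,0],[0,0,0]]
    - [[0.8,0,0],[0,0,0]]
    - [[0,0,-3],[0,0,0]]
    - [[0,0,-4],[0,0,0]]
    - [[0,0,-4],[0,0,0]]
    - [[0,0,-1],[0,0,0]]
    - [[2.3,3.1,0],[0,0,0]]
    - [[2.3,3.1,0],[0,0,0]]
    - [[2.3,3.2,0],[0,0,0]]
    - [[0,0,0],[0,0,0]]
    - [[0,0,0],[0,0,0]]

```text
clock: 7.95
position: [586.0, 137.4, 167.4]
ee_rot: [0.065, 0.998, 0.0, 0.001]
contact_force: [-0.5, -0.5, -0.1]
gripper_width: 0.1
grasp_force: 0.0
```

```bash
python3 - <<'E'
from h import *
s=arm.read_state();print(s["clock"],s["position"][2],yd(s["position"]),R.from_quat(s["ee_rot"]).as_rotvec())
d=cam("scene");cv2.imwrite("pics/s2.png",cv2.resize(d["img"][180:310,250:450,::-1],None,fx=4,fy=4,interpolation=cv2.INTER_CUBIC))
E
```

```text
7.95 167.41566994973684 [[-56.6  94.8]] [2.04974401e-01 3.13375609e+00 5.89503559e-04]
```

View pics/s2.png

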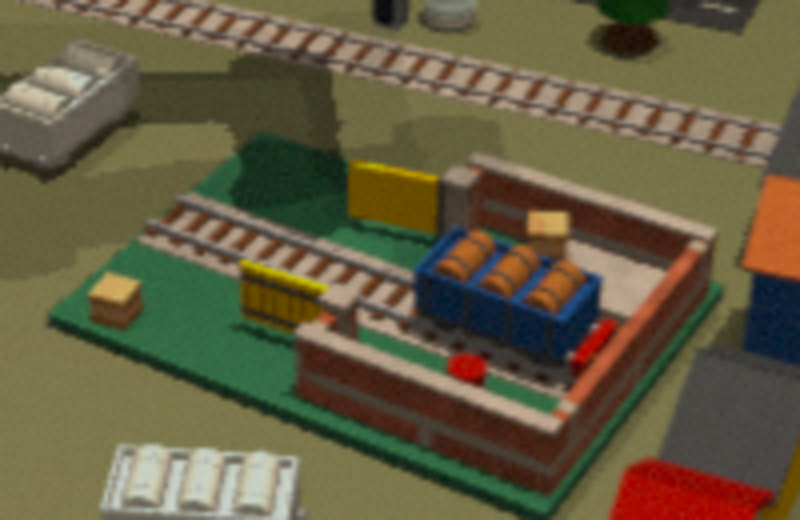

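The picture shows the wagon on its rails with its buffers at the red beam (crop (585,345)), crates and drum in place, and both leaves open. Next I'll close the left leaf.

>>> drive_tool:
  deltas:
    - [[0,0,3],[0,0,0]]
    - [[0,0,3.5],[0,0,0]]
    - [[0,0,3.5],[0,0,0]]
    - [[0,0,2],[0,0,0]]
    - [[0,0,0],[0,0,0]]

```text
clock: 8.5
position: [584.4, 134.4, 43.7]
ee_rot: [0.067, 0.998, -0.002, -0.003]
contact_force: [0.3, 0.5, 1.0]
gripper_width: -0.3
grasp_force: 0.0
```

>>> drive_tool:
  deltas:
    - [[-0.1,-1,0],[0,0,0]]
    - [[-0.1,-1,0],[0,0,0]]
    - [[0,-1,0],[0,0,0]]
    - [[-0.25,-0.75,0],[0,0,0]]
    - [[-0.25,-0.75,0],[0,0,0]]
    - [[-0.4,-0.6,0],[0,0,0]]
    - [[-0.4,-0.6,0],[0,0,0]]
    - [[-0.5,-0.4,0],[0,0,0]]
    - [[-0.5,-0.4,0],[0,0,0]]
    - [[-0.4,-0.15,0],[0,0,0]]
    - [[-0.4,-0.15,0],[0,0,0]]
    - [[0,0,0],[0,0,0]]

```text
clock: 9.7
position: [610.3, 64.7, 47.2]
ee_rot: [0.066, 0.998, 0.0, 0.0]
contact_force: [-0.2, -0.1, -0.4]
gripper_width: 0.1
grasp_force: 0.0
```

>>> drive_tool:
  deltas:
    - [[-0.2,0,0],[0,0,0]]
    - [[-0.1,0,0],[0,0,0]]
    - [[-0.1,0,0],[0,0,0]]

```text
clock: 10.0
position: [613.6, 64.3, 47.3]
ee_rot: [0.066, 0.998, -0.0, -0.0]
contact_force: [-0.7, 0.1, -1.1]
gripper_width: -0.4
grasp_force: 0.1
```

```bash
python3 - <<'E'
from h import *
s=arm.read_state();print(s["clock"],s["position"][2],yd(s["position"]),s["contact_force"])
E
```

```text
10.0 47.26007468975488 [[-19.5  26. ]] [-0.66052768  0.12097936 -1.08044695]
```

>>> drive_tool:
  deltas:
    - [[-0.1,0,0],[0,0,0]]
    - [[-0.1,0,0],[0,0,0]]

```text
clock: 10.2
position: [615.1, 64.1, 47.3]
ee_rot: [0.066, 0.998, -0.0, -0.001]
contact_force: [-3.1, 1.5, 1.6]
gripper_width: -0.1
grasp_force: 1.7
```

>>> drive_tool:
  deltas:
    - [[-0.1,0,0],[0,0,0]]

```text
clock: 10.3
position: [615.1, 63.9, 47.1]
ee_rot: [0.066, 0.998, -0.0, -0.002]
contact_force: [-5.1, 2.5, 3.8]
gripper_width: 0.3
grasp_force: 3.3
```

>>> drive_tool:
  deltas:
    - [[-0.1,0,0],[0,0,0]]

```text
clock: 10.4
position: [615.2, 63.9, 47.1]
ee_rot: [0.066, 0.998, -0.0, -0.003]
contact_force: [-8.6, 3.5, 5.9]
gripper_width: -0.4
grasp_force: 4.5
```

>>> drive_tool:
  deltas:
    - [[0,0,0],[0,0,0]]

```text
clock: 10.5
position: [615.1, 63.9, 47.1]
ee_rot: [0.066, 0.998, -0.0, -0.003]
contact_force: [-6.8, 2.2, 4.5]
gripper_width: -0.1
grasp_force: 3.7
```

The left leaf is against its stop. Next, the right one.

>>> drive_tool:
  deltas:
    - [[0.6,0,0],[0,0,0]]
    - [[1.6,0,0],[0,0,0]]
    - [[0,0,-3],[0,0,0]]
    - [[0,0,-4],[0,0,0]]
    - [[0,0,-3.5],[0,0,0]]
    - [[0,0,-1.5],[0,0,0]]
    - [[0.4,-3.4,0],[0,0,0]]
    - [[0.4,-3.5,0],[0,0,0]]
    - [[0.5,-3.5,0],[0,0,0]]
    - [[0.5,-3.4,0],[0,0,0]]
    - [[0,0,0],[0,0,0]]
    - [[0,0,0],[0,0,0]]

```text
clock: 11.7
position: [560.1, -68.4, 167.6]
ee_rot: [0.067, 0.998, 0.0, 0.001]
contact_force: [-0.1, -0.9, -0.0]
gripper_width: 0.5
grasp_force: 0.0
```

```bash
python3 - <<'E'
from h import *
s=arm.read_state();print(s["clock"],s["position"][2],yd(s["position"]),s["contact_force"])
d=cam("wrist");save(d,"w3.png")
E
```

```text
11.7 167.63738942673453 [[ -55.  -112.7]] [-0.09800411 -0.93198844 -0.03164142]
```

View pics/w3.png

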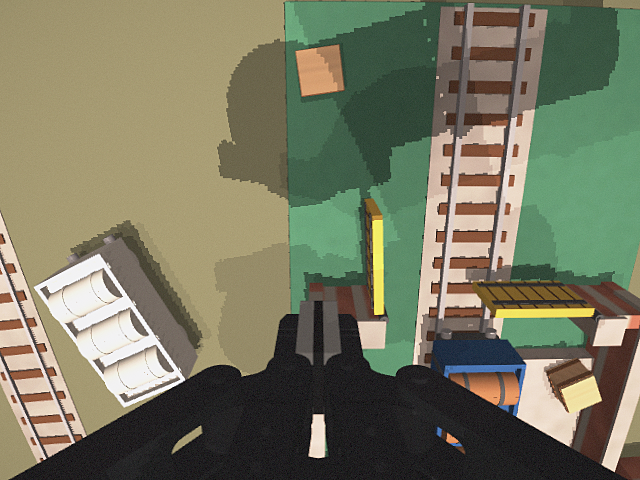

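The wrist picture shows the left leaf shut (rows 283–315, columns 475–595) and the right leaf open at column ≈ 373. The finger hangs clear outside it. Close it.

>>> drive_tool:
  deltas:
    - [[0,0,3],[0,0,0]]
    - [[0,0,3.5],[0,0,0]]
    - [[0,0,3.5],[0,0,0]]
    - [[0,0,2],[0,0,0]]
    - [[0,0,0],[0,0,0]]

```text
clock: 12.25
position: [558.0, -66.8, 44.1]
ee_rot: [0.066, 0.998, -0.001, -0.003]
contact_force: [0.2, -0.9, 0.0]
gripper_width: 0.2
grasp_force: 0.0
```

>>> drive_tool:
  deltas:
    - [[0.1,1.1,0],[0,0,0]]
    - [[0.1,1.1,0],[0,0,0]]
    - [[0,1,0],[0,0,0]]
    - [[-0.1,0.8,0],[0,0,0]]
    - [[-0.1,0.8,0],[0,0,0]]
    - [[-0.25,0.75,0],[0,0,0]]
    - [[-0.25,0.7,0],[0,0,0]]
    - [[-0.4,0.6,0],[0,0,0]]
    - [[-0.4,0.6,0],[0,0,0]]
    - [[-0.5,0.4,0],[0,0,0]]
    - [[-0.5,0.4,0],[0,0,0]]
    - [[0,0,0],[0,0,0]]

```text
clock: 13.45
position: [594.5, 11.4, 47.3]
ee_rot: [0.066, 0.998, 0.0, 0.0]
contact_force: [0.4, 0.1, 0.1]
gripper_width: 0.2
grasp_force: 0.0
```

```bash
python3 - <<'E'
from h import *
s=arm.read_state();print(s["clock"],s["position"][2],yd(s["position"]),s["contact_force"])
E
```

```text
13.45 47.25493949541036 [[-31.4 -29.1]] [0.36082216 0.05849068 0.08839203]
```

Go to x ≈ -18.

>>> drive_tool:
  deltas:
    - [[-0.4,0.1,0],[0,0,0]]
    - [[-0.4,0.1,0],[0,0,0]]
    - [[-0.2,0,0],[0,0,0]]
    - [[-0.2,0,0],[0,0,0]]
    - [[-0.1,0,0],[0,0,0]]

```text
clock: 13.95
position: [606.8, 11.1, 47.3]
ee_rot: [0.066, 0.998, 0.0, 0.0]
contact_force: [-0.4, -0.5, -0.3]
gripper_width: 0.1
grasp_force: 0.1
```

>>> drive_tool:
  deltas:
    - [[-0.1,0,0],[0,0,0]]
    - [[-0.1,0,0],[0,0,0]]

```text
clock: 14.15
position: [607.9, 10.9, 47.2]
ee_rot: [0.066, 0.998, -0.0, -0.001]
contact_force: [-3.0, 1.7, 1.6]
gripper_width: 0.2
grasp_force: 1.7
```

>>> drive_tool:
  deltas:
    - [[-0.1,0,0],[0,0,0]]

```text
clock: 14.25
position: [607.9, 10.8, 47.1]
ee_rot: [0.066, 0.998, -0.0, -0.002]
contact_force: [-5.7, 2.9, 4.1]
gripper_width: -0.5
grasp_force: 3.2
```

>>> drive_tool:
  deltas:
    - [[0,0,0],[0,0,0]]

```text
clock: 14.35
position: [607.9, 10.8, 47.1]
ee_rot: [0.066, 0.998, -0.0, -0.002]
contact_force: [-5.0, 1.7, 3.2]
gripper_width: -0.0
grasp_force: 2.4
```

The right leaf is at its stop too. Retreat and check.

>>> drive_tool:
  deltas:
    - [[0.6,0,0],[0,0,0]]
    - [[2,0,0],[0,0,0]]
    - [[2,0,0],[0,0,0]]
    - [[0,0,-3],[0,0,0]]
    - [[0,0,-4],[0,0,0]]
    - [[0,0,-4],[0,0,0]]
    - [[2,1,-3],[0,0,0]]
    - [[3,1,-2],[0,0,0]]
    - [[3,0.5,0],[0,0,0]]
    - [[0,0,0],[0,0,0]]
    - [[0,0,0],[0,0,0]]

```text
clock: 15.45
position: [488.1, 52.5, 208.0]
ee_rot: [0.066, 0.998, 0.0, 0.001]
contact_force: [1.1, 0.2, 0.6]
gripper_width: 0.3
grasp_force: 0.0
```

```bash
python3 - <<'E'
from h import *
d=cam("wrist");save(d,"w4.png")
d=cam("scene");cv2.imwrite("pics/s4.png",cv2.resize(d["img"][180:310,250:450,::-1],None,fx=4,fy=4,interpolation=cv2.INTER_CUBIC))
E
```

```text
(no output)
```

View pics/w4.png

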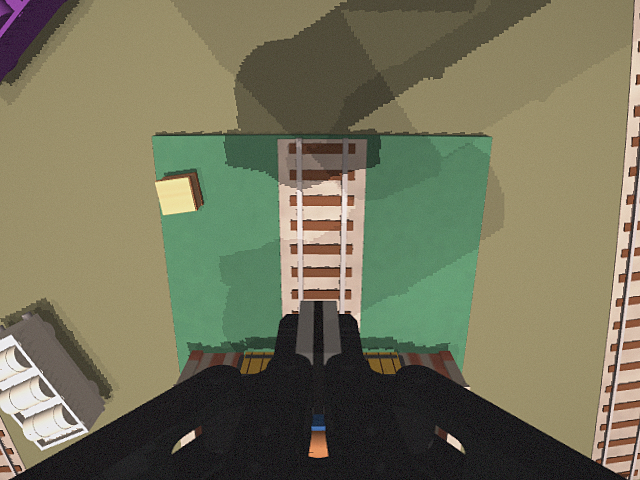

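View pics/s4.png

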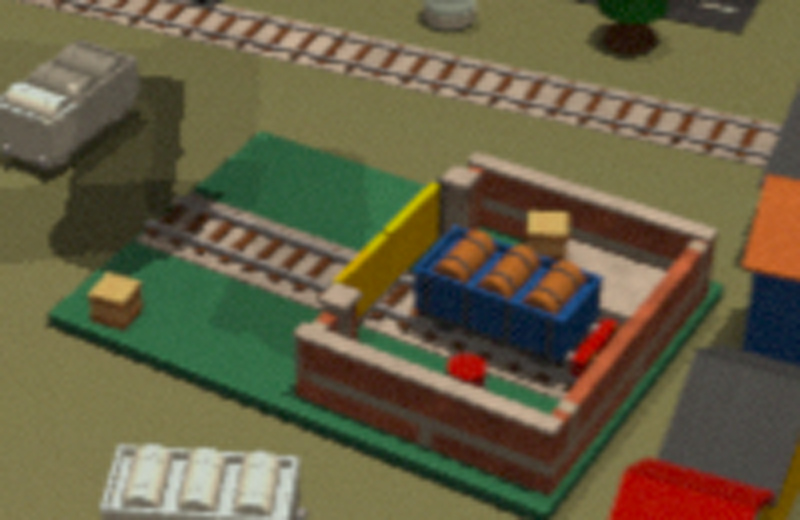

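Both views show the leaves in line between the pillars (scene crop (345,285) to (440,190)). The wagon is at the red beam, the bystanders are unmoved and the gripper is clear.

```bash
python3 -c "
from bench import arm
print(arm.job_done())"
```

```text
the job is handed in; nothing more can be done
None
```

The blue wagon is up against the red buffer stop and both yellow gate leaves are shut behind it; the last pictures show this with nothing else moved, and I handed the job in at about 15.5 s on the robot's clock (no verdict came back).

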